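# Sort the finished turnings and the drive centre beside the lathe

### The job

Sort the mixed handful on the bench: put both pale beech knobs in the blue tub, both dark walnut finials in the plywood tray, and the steel drive centre in the green tray, lying flat on its floor. The turned pieces are freshly waxed, so leave each one standing upright on its foot on the tray floor, clear of its neighbour. Do not shift the wax tin or the lathe chuck.

Things in the scene. Friction and masses are not known exactly. Their poses are not given: they have to be found in the camera images.
- knob_a: pale beech drawer knob, turned, standing on its round flat foot: foot 34 mm across, neck 21 mm, mushroom head 46 mm across (widest 29 mm above the foot: grip there), 46 mm tall, about 30 g. Origin: centre of the underside of the foot; z up its axis. It is round, so its yaw means nothing
- knob_b: second pale beech knob, identical to knob_a
- finial_a: dark walnut finial, turned, standing on its round flat foot: foot 40 mm across and 6 mm thick, ball 40 mm across (widest 31 mm above the foot: grip there), small bead 18 mm across on top, 60 mm tall, about 35 g. Origin: centre of the underside of the foot; z up its axis. It is round, so its yaw means nothing
- finial_b: second dark walnut finial, identical to finial_a
- drive_centre: steel spur drive centre of the lathe, lying on its side, 150 g. Eight-sided collar 24 mm across flats, 24 mm long, resting on a flat; taper shank (12 to 9 mm thick) along -x, ending 66 mm from the origin; four spurs along +x, ending 29 mm from it. Origin: underside of the collar's middle, axis 12 mm higher; x along its axis, z up. Grip across the collar, at the origin
- blue_tub: blue plastic tub, open, fixed to the bench: 200 mm long (its y axis) by 140 mm wide (its x axis), walls 30 mm high and 5 mm thick with an outer lip, inner floor 5 mm above its origin. Origin: centre of the underside, on the bench
- wood_tray: pale plywood tray, open, fixed to the bench: 200 mm long (y) by 140 mm wide (x), walls 28 mm high and 8 mm thick, inner floor 8 mm above its origin. Origin: centre of the underside, on the bench
- green_tray: green painted steel tray with small wire handles at its two ends, open, fixed to the bench: 200 mm long (y) by 140 mm wide (x), walls 25 mm high and 4 mm thick, inner floor 4 mm above its origin. Origin: centre of the underside, on the bench
- wax_tin: bystander: round closed wax tin, yellow and red lid, 65 mm across, 25 mm high. Origin: centre of its underside
- chuck: bystander: steel four-jaw lathe chuck lying jaws up, 93 mm across, 50 mm high. Origin: centre of its underside
Things that resemble listed ones, but are neither listed nor needed, are in the scene too. Several things have the shape of the drive_centre; the one meant has the colours described above. What is shaped like the finial_b but orange is not meant.

How it is judged (in metres and radians):
At the end, for the whole second after the job is handed in: Knobs in the blue tub and finials in the plywood tray, each upright within 0.12 rad, foot on the floor (4 mm), knobs 45.5 mm and finials 39.5 mm or more apart between centres; drive centre level within 0.15 rad on the green tray's floor; all released and at rest (x of knob_a in the frame of blue_tub between -0.062 and 0.062 m and y of knob_a in the frame of blue_tub between -0.092 and 0.092 m and z of knob_a in the frame of blue_tub between 0.001 and 0.009 m and angle between each of knob_a, knob_b, finial_a, finial_b's own z axis and vertical below 0.12 rad and linear speed of each of knob_a, knob_b, finial_a, finial_b, drive_centre below 0.02 m/s and angular speed of each of knob_a, knob_b, finial_a, finial_b, drive_centre below 0.3 rad/s and x of knob_b in the frame of blue_tub between -0.062 and 0.062 m and y of knob_b in the frame of blue_tub between -0.092 and 0.092 m and z of knob_b in the frame of blue_tub between 0.001 and 0.009 m and x of finial_a in the frame of wood_tray between -0.059 and 0.059 m and y of finial_a in the frame of wood_tray between -0.089 and 0.089 m and z of finial_a in the frame of wood_tray between 0.004 and 0.012 m and x of finial_b in the frame of wood_tray between -0.059 and 0.059 m and y of finial_b in the frame of wood_tray between -0.089 and 0.089 m and z of finial_b in the frame of wood_tray between 0.004 and 0.012 m and x of drive_centre in the frame of green_tray between -0.063 and 0.063 m and y of drive_centre in the frame of green_tray between -0.093 and 0.093 m and angle between drive_centre's own x axis and vertical above 1.42 rad and z of drive_centre in the frame of green_tray between 0.001 and 0.031 m and horizontal distance between knob_a and knob_b above 0.0455 m and horizontal distance between finial_a and finial_b above 0.0395 m); the robot touches nothing.
It fails at once if the wax tin is shifted by more than 20 mm (distance of wax_tin from where it was at the start of the episode above 0.02 m).
It fails at once if the lathe chuck is shifted by more than 20 mm (distance of chuck from where it was at the start of the episode above 0.02 m).
It also fails if it takes over 128 s, if anything falls off the work surface, if the arm or the gripper's body presses on something with over 40 N, if the wrist force passes 120 N, or if a joint passes its speed limit or range.

### The arm

A 6-joint arm with a two-finger parallel gripper is mounted at the origin on the work surface. World frame = base frame: x ahead of the robot, y to its left, z up, the work surface at z = 0. Lengths are in m, angles in degrees, forces in N, time in s.
With the tool pointing down it reaches from about 0.4 to 0.825 m from the base axis. Payload 7 kg.
Tool frame: the origin (TCP) lies at the very end of the fingers, on their centre line; the grasp point (between the pads) lies hold_point_z behind it (hold_point_z is the distance from the TCP to the grasp point, in m); z points along the fingers, y is the direction in which the jaws open and shut (so a half turn about z gives the same grasp; the last joint's range is limited). The gripper opens to 88 mm and grips with 3 to 60 N. Pads are 19 mm wide; open, the fingers measure 130 mm over their backs; the gripper's body (78 mm by 193 mm) begins 47 mm behind the grasp point.
Start: joints at [88.642, 20.546, 0.682, 0, -70.136, -16.507], TCP at [0.207, 0.642, 0.227] pointing down, gripper open.
Joint ranges: [-176.03, 176.03], [-82.01, 121.73], [-58.28, 71.71], [-173.87, 95.51], [-174.79, -0.11], [-173.66, 173.66]. Speed limits (degrees/s): [136.94, 136.94, 172.46, 180, 180, 180].

### API

Orientations are given as [roll, pitch, yaw] about the fixed x, y, z axes, in that order (R = Rz(yaw) Ry(pitch) Rx(roll)).
In Python, from plant import get_obs, snapshot, close_job, hold_point_z gives the robot as it stands. The module is installed in compiled form; this text tells all that it offers.
- The arm moves only by the tool jog_arm, never from a script. Its argument "commands" is a list of rows, each a list of 4 numbers: the shift along the world's x, y, z in mm, then the turn about the world's z in degrees. In form: [[x, y, z, turn], ...]. A call has exactly 10 rows; each row shifts and turns the commanded pose from where the row before left it; what a row does not reach is not made up. A row lasts 1/12 s, in which the tool goes at most 41.7 mm and 7.16 degrees, less where a joint would pass 70% of its speed; a pose out of reach is approached as far as the arm can. A call is refused whole if a number of a shift passes 41.7 or a number of a turn 7.16, either way. A call with a gripper value outside its range is refused whole. "fingers" is the finger opening in mm, from 0 to 87.6, set as the call begins (left out, the last holds). The fingers move at their own pace and stop on an object; the grip force is fixed at half the most. Time passes only in rows, so rows that do not move let the fingers close, or fill a call up. It gives the time, the measured TCP pose, the force and the opening at its end, in the units of the state.
- get_obs(): the state, without advancing time (a new reading comes with each control period).
- snapshot(name): name is "scene" or "side" or "wrist"; returns a dict with "image" (480x640x3 uint8, red, green, blue), "fov_y" (degrees; the focal length in pixels is half the picture's height over the tangent of half this angle, whatever the lens; pixels are square), "cx", "cy" (the principal point, pixels), "dist_coeffs" ([k1, k2, p1, p2, k3] as OpenCV has them; the pictures are not rectified), "rvec" (rotation vector, rad) and "tvec" (3), from world to camera coordinates, as OpenCV has them; the wrist camera has in their place "mount" (4x4, takes a point from camera to tool coordinates, whose origin is the TCP and whose axes are the flange's). Camera axes: x right, y down, z forward; pixel columns grow to the right and rows downward; lengths in m; the calibration is good to about 2 mm. A picture is of the moment at which its call begins: read the wrist's pose just before it. There is no depth.
- close_job(): hands the job in, once; it reports no verdict.
The state is a dict: "clock": time; "joint_pos": joint angles; "qvel": joint speeds; "tau": joint torques, N m; "tool_pos": TCP position; "orientation": TCP orientation; "force": force on the tool from outside, world axes, zero at the start; "moment": the same for the moment, N m; "opening": finger opening in m.
Only numpy, scipy, OpenCV 4.12 (cv2) and the standard library are available. Lean on these libraries where they do the work, as an engineer would, in place of code of your own. Each camera call takes 0.05 s, during which the arm holds its last target.

## Working session

There is one attempt and no reset: what is moved stays moved. The work goes in short steps, Python scripts to look and compute and a tool call to move; the robot and the scene stay as the last step left them, time stands still between calls to the robot, and variables do not carry over. Pictures are saved under pics/ and viewed, and the job is handed in when it is done.

Besides the shell and the picture viewer there is one more tool, called in YAML: its name, and indented under it one key for each argument. jog_arm: Moves the arm, as the interface text tells. Its arguments: {"type":"object","properties":{"commands":{"type":"array","items":{"type":"array","items":{"type":"number"}}},"fingers":{"type":"number"}},"required":["commands"]}

```bash
mkdir -p pics; cat > h.py <<'E'
import numpy as np, cv2
from plant import get_obs, snapshot, hold_point_z
def K(s):
    h,w=s['image'].shape[:2]; f=h/2/np.tan(np.radians(s['fov_y'])/2)
    return np.array([[f,0,s['cx']],[0,f,s['cy']],[0,0,1]])
def save(s,n): cv2.imwrite('pics/'+n+'.png',s['image'][:,:,::-1])
from scipy.spatial.transform import Rotation as Ro
def cam(s,o=None):
    if 'mount' in s:
        T=np.eye(4); T[:3,:3]=Ro.from_euler('xyz',o['orientation'],degrees=True).as_matrix(); T[:3,3]=o['tool_pos']
        W=T@np.array(s['mount']); return W[:3,:3],W[:3,3]
    R=cv2.Rodrigues(np.array(s['rvec'],float))[0]; t=np.array(s['tvec'],float).ravel()
    return R.T,-R.T@t
def ray(s,uv,z,o=None):
    R,c=cam(s,o)
    p=cv2.undistortPoints(np.array(uv,float).reshape(-1,1,2),K(s),np.array(s['dist_coeffs'],float)).reshape(-1,2)
    d=np.c_[p,np.ones(len(p))]@R.T
    return c+d*((z-c[2])/d[:,2])[:,None]
def proj(s,P,o=None):
    R,c=cam(s,o); R=R.T
    return cv2.projectPoints(np.array(P,float).reshape(-1,1,3),cv2.Rodrigues(R)[0],-R@c,K(s),np.array(s['dist_coeffs'],float))[0].reshape(-1,2)
E
python3 - <<'E'
from h import *
print(hold_point_z if not callable(hold_point_z) else hold_point_z())
o=get_obs();print(o)
for n in ['scene','side','wrist']:
    s=snapshot(n); save(s,n+'0'); print({k:v for k,v in s.items() if k!='image'})
    print(cam(s,o)[1])
E
```

```text
0.0188
{'clock': 0.0, 'joint_pos': array([ 8.86392409e+01,  2.05924019e+01,  6.33535544e-01, -2.20533907e-02,
       -7.01355666e+01, -1.65071312e+01]), 'qvel': array([-0.0393572 ,  0.12104631, -0.10696601, -0.10263885,  0.08541839,
       -0.03450618]), 'tau': array([-3.94483031e-04, -5.82716274e+01,  2.93054366e+01,  6.99729323e+00,
        7.06183855e-03, -1.61405947e-04]), 'tool_pos': array([0.20696659, 0.64196632, 0.22560389]), 'orientation': array([ 1.79903568e+02, -6.95757200e-03, -1.78753951e+01]), 'force': array([0.14092156, 0.07963649, 0.2034165 ]), 'moment': array([0.00471846, 0.05346692, 0.01006199]), 'opening': 0.0876586339551516}
{'fov_y': 54.12542752758274, 'cx': 323.1739877160612, 'cy': 242.88923141777107, 'dist_coeffs': array([0.01492244, 0.        , 0.        , 0.        , 0.        ]), 'rvec': array([ 2.34078306,  0.62453641, -0.24483309]), 'tvec': array([-0.44333173, -0.18848982,  1.54023869])}
[ 0.97219599 -0.79150816  1.01624625]
{'fov_y': 42.29093371047837, 'cx': 311.1455072327024, 'cy': 230.03718934670832, 'dist_coeffs': array([-0.08119676,  0.        ,  0.        ,  0.        ,  0.        ]), 'rvec': array([ 0.78091611, -2.66704562,  0.98755809]), 'tvec': array([0.42125191, 0.22035501, 1.21551843])}
[0.02176661 0.75387676 1.06521857]
{'fov_y': 58.95180348033516, 'cx': 315.99507180497557, 'cy': 235.08703046656012, 'dist_coeffs': array([-0.00411703,  0.        ,  0.        ,  0.        ,  0.        ]), 'mount': array([[-5.29495328e-04, -9.52295072e-01, -3.05178334e-01,
         8.28829422e-02],
       [ 9.99999852e-01, -4.65494413e-04, -2.82481438e-04,
         8.52311740e-04],
       [ 1.26946871e-04, -3.05178439e-01,  9.52295177e-01,
        -1.57413014e-01],
       [ 0.00000000e+00,  0.00000000e+00,  0.00000000e+00,
         1.00000000e+00]])}
[0.28564998 0.61597241 0.38302818]
```

View pics/scene0.png

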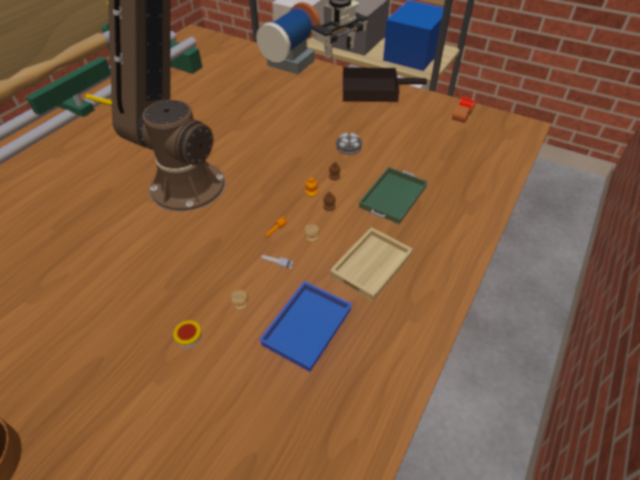

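View pics/side0.png

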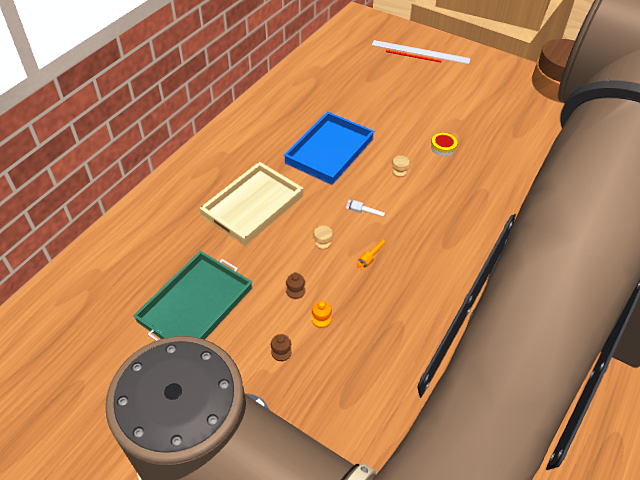

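View pics/wrist0.png

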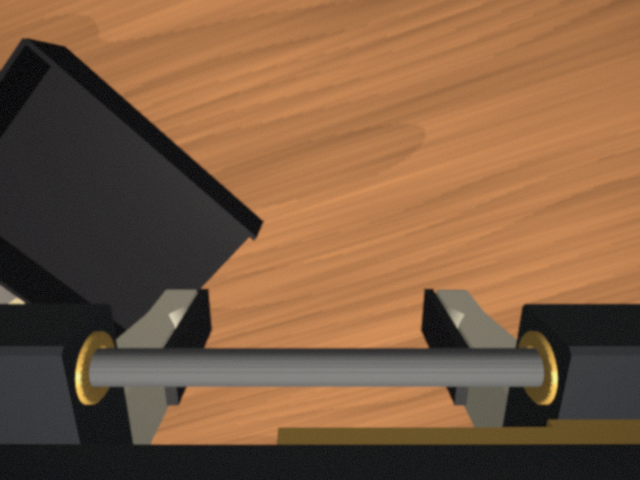

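The scene view shows beech knobs at (312,233) and (240,299), walnut finials at (335,171) and (330,201), the steel centre at (278,261), and orange decoys at (311,187) and (276,228). The chuck is at (348,144) and the wax tin at (187,333). In the side view everything but the chuck is visible. Next I'll measure them with masks.

```bash
cat > m.py <<'E'
from h import *
S={n:snapshot(n) for n in ['scene','side']}
seeds={'scene':dict(knA=(312,233),knB=(240,299),fA=(335,171),fB=(330,201),of=(311,187),dc=(278,261),odc=(276,228),tin=(187,333),chuck=(348,144)),
'side':dict(knA=(323,237),knB=(401,165),fA=(281,347),fB=(296,285),of=(321,314),dc=(365,208),odc=(370,254),tin=(445,143))}
for n,s in S.items():
    for k,(u,v) in seeds[n].items():
        r=32 
        c=s['image'][v-r:v+r,u-r:u+r][:,:,::-1]
        big=cv2.resize(c,None,fx=3,fy=3,interpolation=cv2.INTER_NEAREST)
        cv2.putText(big,k,(3,14),0,.5,(255,255,255),1)
        seeds[n][k]=big
    L=list(seeds[n].values())
    while len(L)%4: L.append(np.zeros_like(L[0]))
    cv2.imwrite(f'pics/crop_{n}.png',np.vstack([np.hstack(L[i:i+4]) for i in range(0,len(L),4)]))
E
python3 m.py
```

```text
(no output)
```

View pics/crop_scene.png

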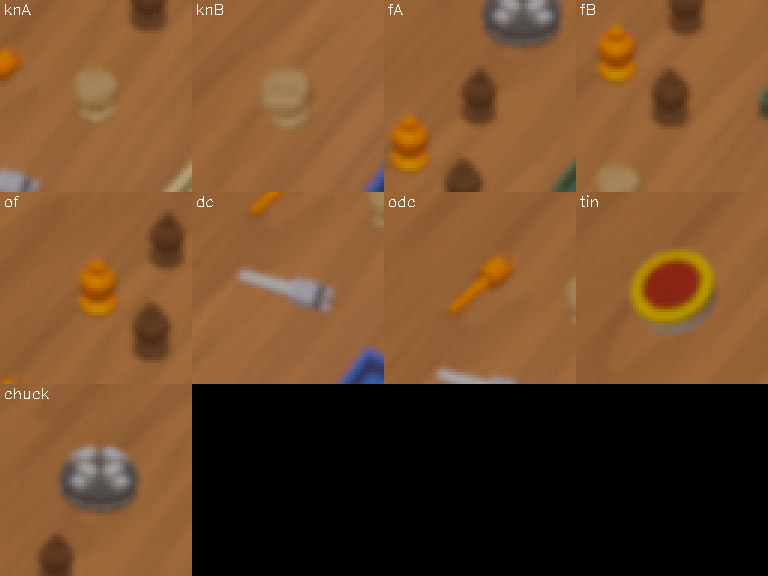

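View pics/crop_side.png

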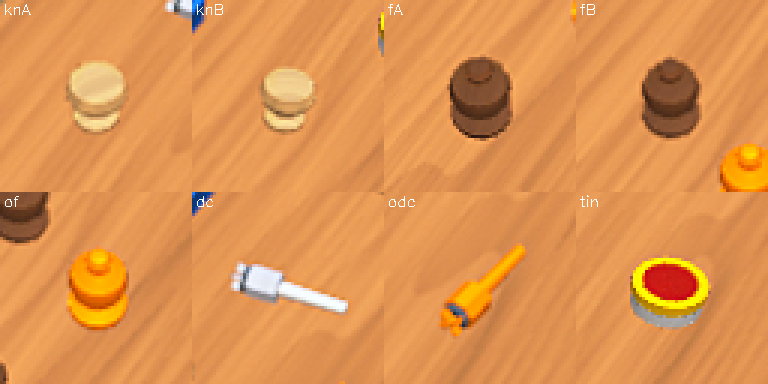

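```bash
cat > m2.py <<'E'
from h import *
S={n:snapshot(n) for n in ['scene','side']}
seeds={'scene':dict(knA=(312,233),knB=(240,299),fA=(335,171),fB=(330,201),of=(311,187),dc=(278,261),odc=(276,228),tin=(187,333),chuck=(348,144),blue=(308,325),wood=(372,263),green=(393,195)),
'side':dict(knA=(323,237),knB=(401,165),fA=(281,347),fB=(296,285),of=(321,314),dc=(365,208),odc=(370,254),tin=(445,143),blue=(330,147),wood=(252,203),green=(194,300))}
z={'knA':.024,'knB':.024,'fA':.028,'fB':.028,'of':.028,'dc':.012,'odc':.012,'tin':.0125,'chuck':.025}
res={}
for n,s in S.items():
    im=s['image'][:,:,::-1].copy(); lab=cv2.cvtColor(im,cv2.COLOR_BGR2LAB).astype(float)
    med=cv2.medianBlur(im,5); 
    wood=np.median(lab[200:300,250:330].reshape(-1,3),0)
    vis=im.copy()
    hsv=cv2.cvtColor(im,cv2.COLOR_BGR2HSV)
    for k,(u,v) in seeds[n].items():
        r=70 if k in('blue','wood','green') else 26
        if k[0]=='k' : d=(lab[:,:,0]>wood[0]+12) if n=='scene' else (hsv[:,:,1]<145)&(lab[:,:,0]>150)
        elif k in('fA','fB'): d=lab[:,:,0]<wood[0]-(25 if n=='scene' else 45)
        elif k in('of','odc'): d=hsv[:,:,1]>235
        elif k=='dc': d=hsv[:,:,1]<100
        elif k=='tin': d=(hsv[:,:,1]<100)|(hsv[:,:,1]>215)
        elif k=='chuck': d=hsv[:,:,1]<95
        elif k=='blue': d=(abs(hsv[:,:,0].astype(int)-110)<15)
        elif k=='green': d=(abs(hsv[:,:,0].astype(int)-78)<20)
        else: d=(hsv[:,:,1]<118)&(lab[:,:,0]>110)
        w=np.zeros(d.shape,bool); w[max(0,v-r):v+r,max(0,u-r):u+r]=1
        m=(d&w).astype(np.uint8)
        cnt=max(cv2.findContours(m,0,cv2.CHAIN_APPROX_NONE)[0],key=cv2.contourArea)
        cv2.drawContours(vis,[cnt],-1,(255,0,255) ,1)
        M=cv2.moments(cnt); c=(M['m10']/M['m00'],M['m01']/M['m00'])
        x,y,w_,h_=cv2.boundingRect(cnt); c2=(x+(w_-1)/2,y+(h_-1)/2)
        res[n,k]=(c,c2,cnt)
        if k in z: print(n,k,np.round(c,1),c2,'plane',ray(s,c,z[k])[0][:2].round(4),ray(s,c2,z[k])[0][:2].round(4))
    cv2.imwrite(f'pics/seg_{n}.png',vis)
for k in z:
    if ('side',k) in res:
        A=[]
        for n in S:
            R,c=cam(S[n]); d=ray(S[n],res[n,k][0],0)[0]-c; A.append((c,d/np.linalg.norm(d)))
        P=sum(np.eye(3)-np.outer(d,d) for c,d in A); q=sum((np.eye(3)-np.outer(d,d))@c for c,d in A)
        print('tri',k,np.linalg.solve(P,q).round(4))
for k,h in (('blue',.030),('wood',.028),('green',.025)):
  for n in S:
    cnt=res[n,k][2]; hull=cv2.convexHull(cnt)
    for e in np.arange(2,30,.5):
        a=cv2.approxPolyDP(hull,e,True)
        if len(a)<=5: break
    print(n,k,len(a),a.reshape(-1,2).tolist()); print(ray(S[n],a,h)[:,:2].round(3).tolist())
E
python3 m2.py
```

```text
scene knA [310.9 228.8] (311.5, 229.0) plane [0.4635 0.0119] [0.4655 0.012 ]
scene knB [238.1 295.9] (238.0, 296.0) plane [ 0.4239 -0.2871] [ 0.4238 -0.2875]
scene fA [334.1 171.3] (334.0, 170.5) plane [0.3975 0.2703] [0.3952 0.2737]
scene fB [329.  201.7] (329.0, 201.0) plane [0.4547 0.1349] [0.4531 0.1378]
scene of [311.1 187. ] (311.0, 186.5) plane [0.3718 0.166 ] [0.3703 0.1681]
scene dc [279.2 261. ] (276.5, 261.5) plane [ 0.4446 -0.1286] [ 0.4391 -0.1338]
scene odc [277.1 225.2] (275.5, 226.5) plane [ 0.3623 -0.0157] [ 0.3612 -0.0226]
scene tin [186.7 332.1] (186.5, 332.0) plane [ 0.3734 -0.4313] [ 0.373  -0.4314]
scene chuck [348.5 143.1] (348.5, 142.5) plane [0.3645 0.4333] [0.363  0.4365]
side knA [322.9 236.2] (323.0, 236.5) plane [0.4685 0.0017] [0.4678 0.0022]
side knB [401.3 162.1] (401.0, 162.5) plane [ 0.432  -0.3031] [ 0.4319 -0.3015]
side fA [280.7 347.5] (280.5, 347.5) plane [0.3883 0.2822] [0.3886 0.2824]
side fB [295.1 285.8] (295.0, 285.0) plane [0.4445 0.1477] [0.4458 0.1462]
side of [321.1 314.2] (321.5, 314.0) plane [0.3635 0.1772] [0.363  0.1764]
side dc [361
[... 639 characters left out ...]
[374, 131], [332, 183], [285, 163], [284, 155]]
[[0.684, -0.361], [0.541, -0.363], [0.534, -0.144], [0.665, -0.141], [0.684, -0.163]]
scene wood 5 [[370, 228], [412, 249], [374, 296], [337, 277], [330, 269]]
[[0.614, 0.097], [0.751, 0.082], [0.729, -0.116], [0.617, -0.109], [0.588, -0.095]]
side wood 4 [[260, 162], [302, 189], [244, 238], [200, 207]]
[[0.72, -0.113], [0.584, -0.091], [0.609, 0.102], [0.748, 0.082]]
scene green 4 [[388, 173], [424, 185], [400, 218], [361, 202]]
[[0.553, 0.353], [0.678, 0.356], [0.672, 0.181], [0.539, 0.186]]
side green 5 [[251, 281], [204, 338], [160, 337], [134, 316], [200, 251]]
[[0.529, 0.185], [0.525, 0.344], [0.598, 0.389], [0.674, 0.381], [0.668, 0.18]]
```

```bash
python3 -c "
import cv2,numpy as np
a=cv2.imread('pics/seg_scene.png')[110:390,150:450];b=cv2.imread('pics/seg_side.png')[90:390,120:480]
cv2.imwrite('pics/s1.png',cv2.resize(a,None,fx=2,fy=2));cv2.imwrite('pics/s2.png',cv2.resize(b,None,fx=2,fy=2))"
```

```text
(no output)
```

View pics/s1.png

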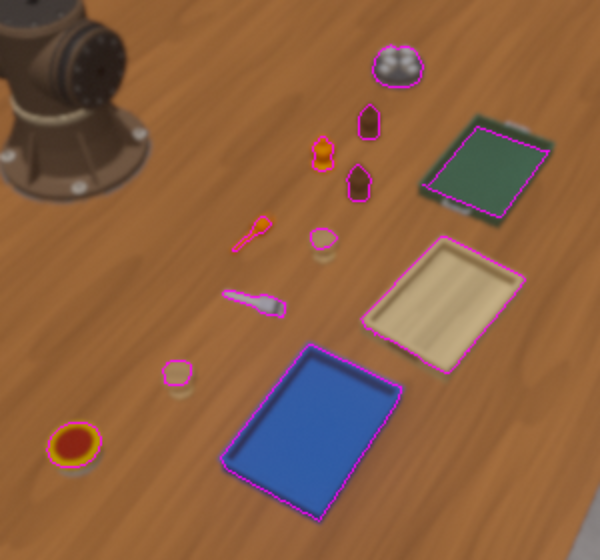

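View pics/s2.png

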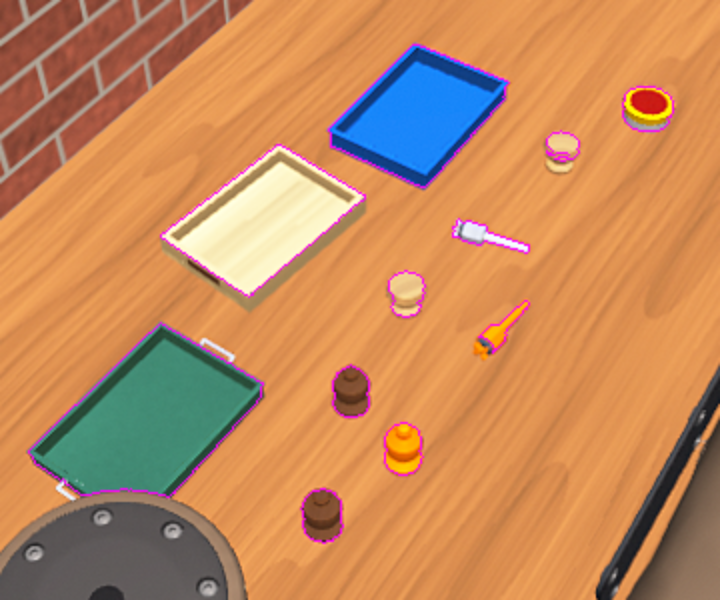

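Both views agree closely enough to start. Estimated positions: finials at about (.392,.279) and (.449,.143), knobs at about (.467,.004) and (.429,-.296). Tray centres: blue (.617,-.266), wood (.668,-.006) at yaw −8°, green (.603,.282). I'll go to finial_a and refine with the wrist camera, using yaw −90 so the jaws open along x.

jog_arm:
  commands:
    - [10,-20,0,-7]
    - [15,-30,-5,-7]
    - [15,-34,-8,-7]
    - [15,-34,-10,-7]
    - [15,-34,-10,-7]
    - [15,-34,-10,-7]
    - [15,-34,-10,-7]
    - [15,-34,-10,-7]
    - [15,-34,-10,-7]
    - [15,-34,-10,-7]
  fingers: 66

```text
clock: 1.18
tool_pos: [0.3524, 0.3188, 0.1435]
orientation: [-180.0, 0.0, -88.2]
force: [1.1, 0.4, -0.0]
opening: 0.0657
```

jog_arm:
  commands:
    - [20,-25,-5,-2.1]
    - [20,-16,-5,0]
    - [0,0,0,0]
    - [0,0,0,0]
    - [0,0,0,0]
    - [0,0,0,0]
    - [0,0,0,0]
    - [0,0,0,0]
    - [0,0,0,0]
    - [0,0,0,0]

```text
clock: 2.02
tool_pos: [0.3918, 0.2798, 0.1336]
orientation: [-180.0, 0.0, -89.9]
force: [0.1, 0.6, 0.6]
opening: 0.066
```

```bash
cat > w.py <<'E'
import sys
from h import *
o=get_obs(); s=snapshot('wrist'); save(s,sys.argv[1]); np.save('pics/last.npy',s['image'])
import pickle; pickle.dump((s,o),open('last.pkl','wb'))
print(o['clock'],o['tool_pos'].round(4),o['orientation'].round(2),o['opening'],o['joint_pos'].round(1),o['force'].round(1))
E
python3 w.py w1
```

```text
2.0167 [0.3918 0.2798 0.1336] [-1.7999e+02  1.0000e-02 -8.9910e+01] 0.06604955182592726 [ 59.    7.2 -30.6   0.  -52.2 -58.9] [0.1 0.6 0.6]
```

View pics/w1.png

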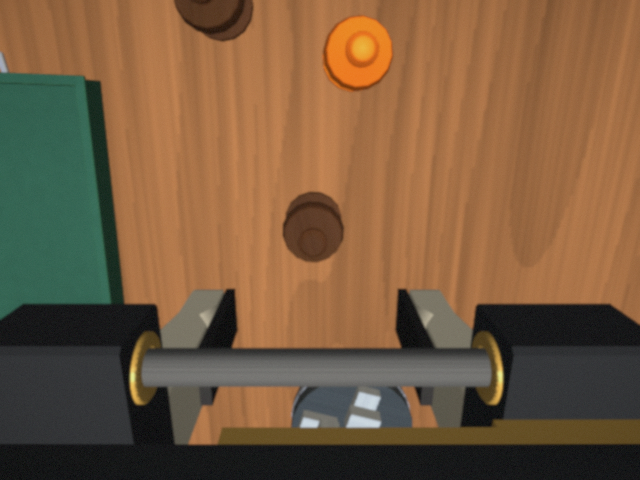

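The wrist view shows finial_a's ball at about (313,231) and its bead at (313,241), with the chuck at the bottom and the orange decoy at (358,52).

```bash
python3 - <<'E'
from h import *
import pickle
s,o=pickle.load(open('last.pkl','rb'))
im=s['image'].astype(int); g=im.sum(2)
m=((g<190)).astype(np.uint8); m[:180]=0;m[280:]=0;m[:,:250]=0;m[:,380:]=0
c=max(cv2.findContours(m,0,1)[0],key=cv2.contourArea);print(cv2.boundingRect(c))
print(ray(s,[(313,241)],.06,o),ray(s,[(313,231)],.031,o),ray(s,[(215,5)],.05,o),ray(s,[(358,52)],.031,o), ray(s,[(351,410)],.03,o))
E
```

```text
(284, 194, 59, 67)
[[0.39320691 0.2736565  0.06      ]] [[0.39338112 0.27662234 0.031     ]] [[0.44295579 0.15048654 0.05      ]] [[0.36781067 0.17064824 0.031     ]] [[0.36527448 0.41633911 0.03      ]]
```

jog_arm:
  commands:
    - [1,-5,-15,0]
    - [0,0,-20,0]
    - [0,0,-20,0]
    - [0,0,-20,0]
    - [0,0,-18,0]
    - [0,0,-14,0]
    - [0,0,-9,0]
    - [0,0,-5,0]
    - [0,0,0,0]
    - [0,0,0,0]

```text
clock: 2.9
tool_pos: [0.3932, 0.2747, 0.0129]
orientation: [-180.0, 0.0, -89.9]
force: [1.0, 0.0, 0.9]
opening: 0.0658
```

jog_arm:
  commands:
    - [0,0,0,0]
    - [0,0,0,0]
    - [0,0,0,0]
    - [0,0,0,0]
    - [0,0,0,0]
    - [0,0,0,0]
    - [0,0,0,0]
    - [0,0,0,0]
    - [0,0,0,0]
    - [0,0,0,0]
  fingers: 30

```text
clock: 3.73
tool_pos: [0.3932, 0.2746, 0.0129]
orientation: [-180.0, 0.0, -90.0]
force: [-2.6, 0.4, 5.8]
opening: 0.0376
```

jog_arm:
  commands:
    - [0,0,10,0]
    - [0,0,22,0]
    - [0,0,26,0]
    - [2,-2,24,0]
    - [10,-8,8,0]
    - [18,-15,0,0]
    - [24,-20,0,0]
    - [26,-22,0,0]
    - [26,-22,0,0]
    - [26,-22,0,0]

```text
clock: 4.57
tool_pos: [0.5259, 0.1623, 0.1025]
orientation: [180.0, 0.0, -89.9]
force: [-0.4, 0.8, -0.5]
opening: 0.0378
```

jog_arm:
  commands:
    - [26,-22,0,0]
    - [26,-22,0,0]
    - [26,-22,0,0]
    - [24,-20,0,0]
    - [20,-17,0,0]
    - [14,-12,0,0]
    - [8,-6,0,0]
    - [4,-4,0,0]
    - [0,0,0,0]
    - [0,0,0,0]

```text
clock: 5.4
tool_pos: [0.6724, 0.0387, 0.1022]
orientation: [180.0, 0.0, -90.0]
force: [-0.0, 0.2, 0.2]
opening: 0.0377
```

```bash
python3 w.py w2
```

```text
5.4 [0.6724 0.0387 0.1022] [179.95   0.   -89.97] 0.03766074106953399 [ 19.8  25.8  -8.3  -0.  -55.9 -19.8] [-0.   0.2  0.2]
```

View pics/w2.png

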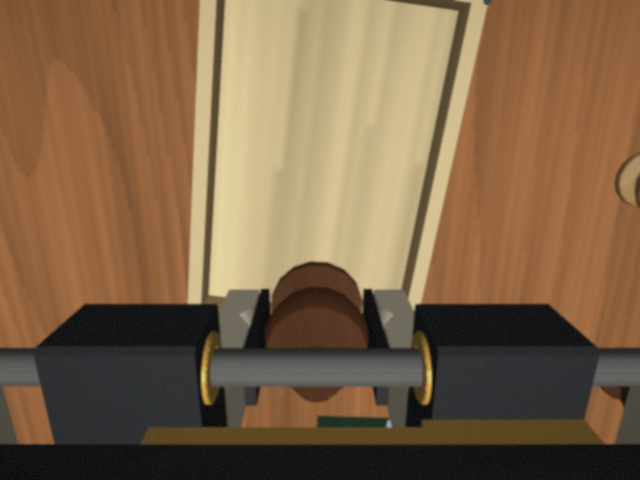

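The finial is held upright. The tray's side walls appear on either side, at about x=189 and x=422 in row 300, so I'll check how it is centred.

```bash
python3 - <<'E'
from h import *
import pickle
s,o=pickle.load(open('last.pkl','rb'))
print(ray(s,[(189,300),(422,300),(200,5),(485,5),(460,8),(210,297)],.028,o).round(4))
E
```

```text
[[ 0.7484  0.0702  0.028 ]
 [ 0.6081  0.0703  0.028 ]
 [ 0.7286 -0.0889  0.028 ]
 [ 0.5893 -0.089   0.028 ]
 [ 0.6014 -0.0876  0.028 ]
 [ 0.7356  0.0682  0.028 ]]
```

jog_arm:
  commands:
    - [1,0,-10,0]
    - [1,0,-17,0]
    - [0,0,-17,0]
    - [0,0,-14,0]
    - [0,0,-10,0]
    - [0,0,-7,0]
    - [0,0,-4,0]
    - [0,0,-2,0]
    - [0,0,0,0]
    - [0,0,0,0]

```text
clock: 6.28
tool_pos: [0.6755, 0.0386, 0.0222]
orientation: [-179.9, 0.0, -90.0]
force: [-1.0, -0.2, -0.0]
opening: 0.0378
```

jog_arm:
  commands:
    - [0,0,0,0]
    - [0,0,0,0]
    - [0,0,0,0]
    - [0,0,0,0]
    - [0,0,0,0]
    - [0,0,0,0]
    - [0,0,0,0]
    - [0,0,0,0]
    - [0,0,0,0]
    - [0,0,0,0]
  fingers: 54

```text
clock: 7.12
tool_pos: [0.6751, 0.0384, 0.0215]
orientation: [180.0, 0.0, -90.0]
force: [-0.4, -0.3, -0.2]
opening: 0.0544
```

jog_arm:
  commands:
    - [0,0,6,0]
    - [0,0,15,0]
    - [0,0,25,0]
    - [0,0,30,0]
    - [-14,6,24,0]
    - [-24,11,8,0]
    - [-30,14,0,0]
    - [-34,16,0,0]
    - [-34,16,0,0]
    - [-30,14,0,0]

```text
clock: 7.95
tool_pos: [0.5072, 0.1157, 0.13]
orientation: [-180.0, 0.0, -90.0]
force: [-0.4, 0.8, 0.6]
opening: 0.0536
```

jog_arm:
  commands:
    - [-24,11,0,0]
    - [-18,8,0,0]
    - [-12,6,0,0]
    - [-6,3,0,0]
    - [0,0,0,0]
    - [0,0,0,0]
    - [0,0,0,0]
    - [0,0,0,0]
    - [0,0,0,0]
    - [0,0,0,0]
  fingers: 64

```text
clock: 8.78
tool_pos: [0.4494, 0.1431, 0.1293]
orientation: [180.0, -0.0, -90.0]
force: [0.1, 0.7, -0.0]
opening: 0.0639
```

```bash
python3 w.py w3; cat > f.py <<'E'
import sys
from h import *
import pickle
s,o=pickle.load(open('last.pkl','rb'))
# args: u v z
a=[float(x) for x in sys.argv[1:]]
for i in range(0,len(a),3): 
    p=ray(s,[a[i:i+2]],a[i+2],o)[0]; print(p.round(4),'delta mm',((p-o['tool_pos'])*1000).round(1))
E
```

```text
8.7833 [0.4494 0.1431 0.1293] [ 1.7998e+02 -2.0000e-02 -9.0010e+01] 0.06387807162213602 [ 41.7   6.6 -32.    0.  -51.4 -41.7] [ 0.1  0.7 -0. ]
```

View pics/w3.png

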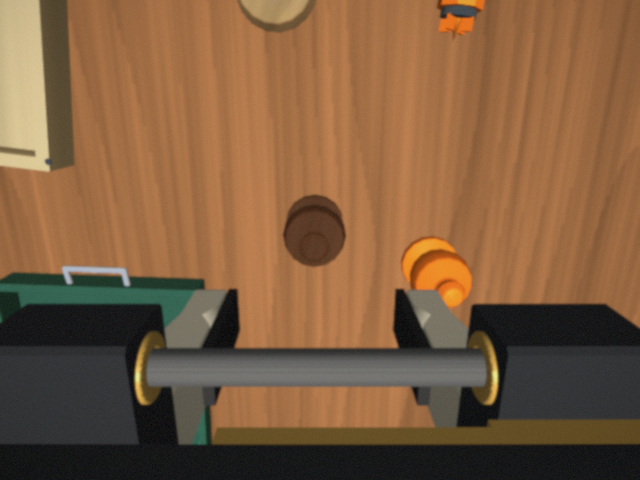

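Finial_b shows its ball at (314,233) and bead at (314,246). The orange decoy at (440,280) sits near the finger, so I'll check that gap.

```bash
python3 f.py 314 233 .031 314 246 .06 440 279 .031 452 293 .06 455 25 .02
```

```text
[0.4502 0.1398 0.031 ] delta mm [  0.8  -3.3 -98.3]
[0.4501 0.1384 0.06  ] delta mm [  0.7  -4.7 -69.3]
[0.3678 0.1715 0.031 ] delta mm [-81.6  28.4 -98.3]
[0.3692 0.1677 0.06  ] delta mm [-80.2  24.6 -69.3]
[0.3696 0.019  0.02  ] delta mm [ -79.8 -124.1 -109.3]
```

jog_arm:
  commands:
    - [1,-4,-15,0]
    - [0,0,-20,0]
    - [0,0,-20,0]
    - [0,0,-20,0]
    - [0,0,-17,0]
    - [0,0,-12,0]
    - [0,0,-8,0]
    - [0,0,-4,0]
    - [0,0,0,0]
    - [0,0,0,0]

```text
clock: 9.67
tool_pos: [0.4504, 0.1396, 0.0139]
orientation: [-180.0, 0.0, -90.0]
force: [-0.1, -0.8, 0.1]
opening: 0.0638
```

jog_arm:
  commands:
    - [0,0,0,0]
    - [0,0,0,0]
    - [0,0,0,0]
    - [0,0,0,0]
    - [0,0,0,0]
    - [0,0,0,0]
    - [0,0,0,0]
    - [0,0,0,0]
    - [0,0,0,0]
    - [0,0,0,0]
  fingers: 30

```text
clock: 10.5
tool_pos: [0.4503, 0.1396, 0.0139]
orientation: [-180.0, 0.0, -90.0]
force: [-1.3, -0.8, 5.7]
opening: 0.0375
```

jog_arm:
  commands:
    - [0,0,10,0]
    - [0,0,22,0]
    - [0,0,26,0]
    - [2,-2,24,0]
    - [10,-9,8,0]
    - [18,-16,0,0]
    - [22,-19,0,0]
    - [24,-21,0,0]
    - [24,-21,0,0]
    - [24,-21,0,0]

```text
clock: 11.33
tool_pos: [0.5749, 0.0293, 0.1034]
orientation: [180.0, 0.0, -89.9]
force: [0.6, 1.1, -0.1]
opening: 0.0376
```

jog_arm:
  commands:
    - [24,-21,0,0]
    - [22,-20,0,0]
    - [18,-16,0,0]
    - [12,-11,0,0]
    - [8,-7,0,0]
    - [4,-4,0,0]
    - [0,0,0,0]
    - [0,0,0,0]
    - [0,0,0,0]
    - [0,0,0,0]

```text
clock: 12.17
tool_pos: [0.6616, -0.0478, 0.1039]
orientation: [-180.0, 0.0, -89.9]
force: [0.4, -0.6, -0.8]
opening: 0.0378
```

```bash
python3 w.py w4
```

```text
12.1667 [ 0.6616 -0.0478  0.1039] [-1.7999e+02  1.0000e-02 -8.9910e+01] 0.037779459799991595 [ 12.7  24.9  -9.7  -0.  -55.5 -12.6] [ 0.4 -0.6 -0.8]
```

View pics/w4.png

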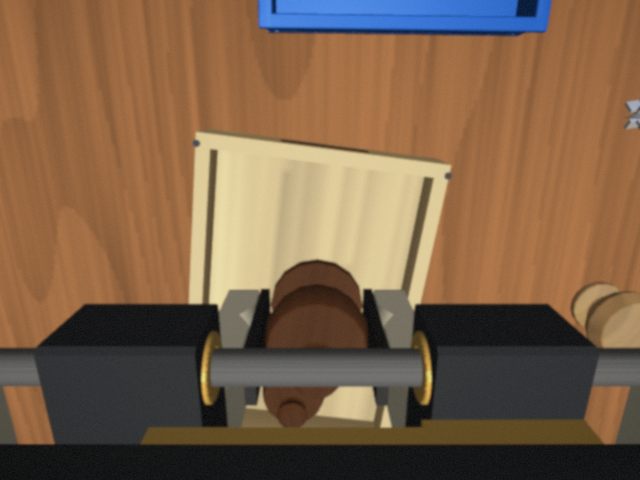

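Finial_b is centred between the tray's side walls and well clear of the end wall (corners at (196,140) and (450,170)). Lowering it now.

jog_arm:
  commands:
    - [0,0,-10,0]
    - [0,0,-17,0]
    - [0,0,-17,0]
    - [0,0,-14,0]
    - [0,0,-10,0]
    - [0,0,-7,0]
    - [0,0,-4,0]
    - [0,0,-2,0]
    - [0,0,0,0]
    - [0,0,0,0]

```text
clock: 13.05
tool_pos: [0.6626, -0.0485, 0.0232]
orientation: [-179.9, 0.0, -90.0]
force: [0.9, -0.3, -0.5]
opening: 0.0376
```

jog_arm:
  commands:
    - [0,0,0,0]
    - [0,0,0,0]
    - [0,0,0,0]
    - [0,0,0,0]
    - [0,0,0,0]
    - [0,0,0,0]
    - [0,0,0,0]
    - [0,0,0,0]
    - [0,0,0,0]
    - [0,0,0,0]
  fingers: 54

```text
clock: 13.88
tool_pos: [0.662, -0.0486, 0.0225]
orientation: [180.0, -0.0, -90.0]
force: [-0.2, -0.3, -0.2]
opening: 0.0538
```

jog_arm:
  commands:
    - [0,0,6,0]
    - [0,0,15,0]
    - [0,0,25,0]
    - [0,0,30,0]
    - [-12,3,16,0]
    - [-22,6,6,0]
    - [-30,8,0,0]
    - [-32,9,0,0]
    - [-32,9,0,0]
    - [-26,7,0,0]

```text
clock: 14.72
tool_pos: [0.5059, -0.0065, 0.1209]
orientation: [-180.0, 0.0, -90.0]
force: [-0.2, 0.2, 0.2]
opening: 0.0539
```

jog_arm:
  commands:
    - [-20,5,0,0]
    - [-12,4,0,0]
    - [-6,2,0,0]
    - [-3,0,0,0]
    - [0,0,0,0]
    - [0,0,0,0]
    - [0,0,0,0]
    - [0,0,0,0]
    - [0,0,0,0]
    - [0,0,0,0]
  fingers: 70

```text
clock: 15.55
tool_pos: [0.4673, 0.0043, 0.1203]
orientation: [180.0, -0.0, -90.0]
force: [0.4, -0.5, -0.9]
opening: 0.0698
```

```bash
python3 w.py w5; python3 -c "
from h import *
s=snapshot('side');save(s,'side5')"
```

```text
15.55 [0.4673 0.0043 0.1203] [ 1.7997e+02 -2.0000e-02 -8.9990e+01] 0.06982577591280986 [ 24.8   6.8 -33.2   0.  -50.1 -24.7] [ 0.4 -0.5 -0.9]
```

View pics/w5.png

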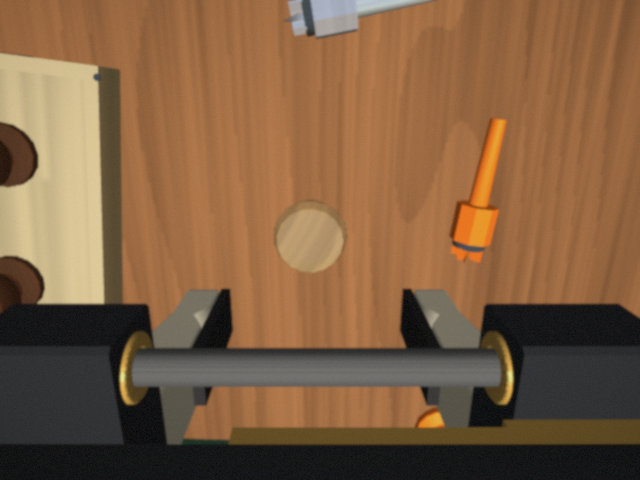

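View pics/side5.png

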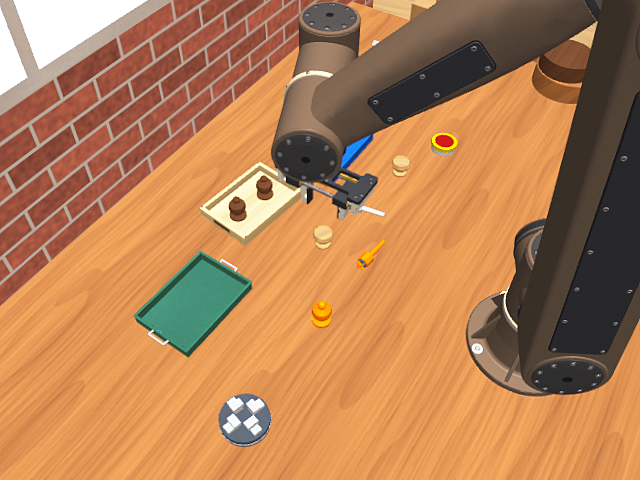

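Both finials stand upright in the wood tray, at side-view pixels (237,209) and (264,187). In the wrist view the knob's head is at (310,237).

```bash
python3 f.py 310 237 .033 
```

```text
[4.705e-01 1.000e-04 3.300e-02] delta mm [  3.2  -4.2 -87.3]
```

jog_arm:
  commands:
    - [2,-3,-15,0]
    - [1,-1,-20,0]
    - [0,0,-20,0]
    - [0,0,-18,0]
    - [0,0,-15,0]
    - [0,0,-11,0]
    - [0,0,-7,0]
    - [0,0,-4,0]
    - [0,0,0,0]
    - [0,0,0,0]

```text
clock: 16.48
tool_pos: [0.4703, 0.0005, 0.0108]
orientation: [-180.0, -0.0, -90.0]
force: [-0.6, -0.6, -0.7]
opening: 0.0701
```

jog_arm:
  commands:
    - [0,0,0,0]
    - [0,0,0,0]
    - [0,0,0,0]
    - [0,0,0,0]
    - [0,0,0,0]
    - [0,0,0,0]
    - [0,0,0,0]
    - [0,0,0,0]
    - [0,0,0,0]
    - [0,0,0,0]
  fingers: 36

```text
clock: 17.32
tool_pos: [0.4703, 0.0005, 0.0109]
orientation: [-180.0, 0.0, -90.0]
force: [-0.7, 1.3, 5.7]
opening: 0.0425
```

jog_arm:
  commands:
    - [0,0,10,0]
    - [0,0,22,0]
    - [0,0,26,0]
    - [1,-2,24,0]
    - [6,-9,8,0]
    - [12,-18,0,0]
    - [16,-24,0,0]
    - [18,-27,0,0]
    - [18,-27,0,0]
    - [18,-27,0,0]

```text
clock: 18.15
tool_pos: [0.5596, -0.1351, 0.1]
orientation: [180.0, 0.0, -90.0]
force: [1.0, 1.3, -0.4]
opening: 0.0426
```

jog_arm:
  commands:
    - [18,-27,0,0]
    - [16,-24,0,0]
    - [12,-18,0,0]
    - [7,-10,0,0]
    - [4,-5,0,0]
    - [1,-2,0,0]
    - [0,0,0,0]
    - [0,0,0,0]
    - [0,0,0,0]
    - [0,0,0,0]

```text
clock: 18.98
tool_pos: [0.6169, -0.2187, 0.101]
orientation: [-180.0, 0.0, -89.9]
force: [0.7, -0.2, 0.9]
opening: 0.0427
```

```bash
python3 w.py w6
```

```text
18.9833 [ 0.6169 -0.2187  0.101 ] [-1.7998e+02  1.0000e-02 -8.9900e+01] 0.04268749098238448 [ -2.5  24.3 -11.   -0.  -54.6   2.6] [ 0.7 -0.2  0.9]
```

View pics/w6.png

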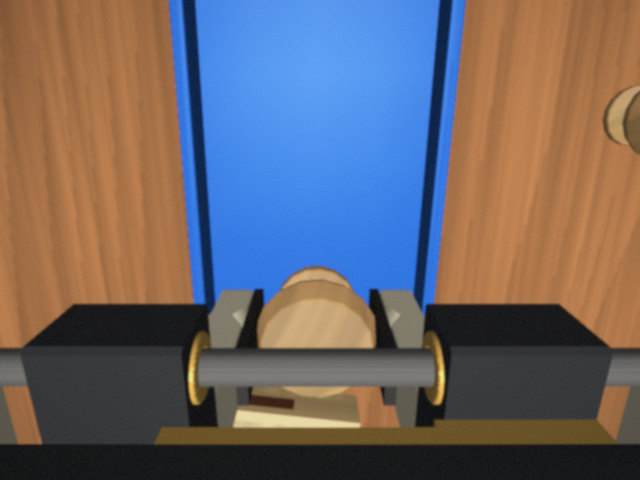

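The knob is held upright and centred between the tub walls (190 and 443 at row 280).

jog_arm:
  commands:
    - [0,0,-10,0]
    - [0,0,-18,0]
    - [0,0,-18,0]
    - [0,0,-15,0]
    - [0,0,-11,0]
    - [0,0,-7,0]
    - [0,0,-4,0]
    - [0,0,-1.5,0]
    - [0,0,0,0]
    - [0,0,0,0]

```text
clock: 19.87
tool_pos: [0.6177, -0.2196, 0.0167]
orientation: [-179.9, -0.0, -90.0]
force: [1.3, -0.0, 0.3]
opening: 0.0426
```

jog_arm:
  commands:
    - [0,0,0,0]
    - [0,0,0,0]
    - [0,0,0,0]
    - [0,0,0,0]
    - [0,0,0,0]
    - [0,0,0,0]
    - [0,0,0,0]
    - [0,0,0,0]
    - [0,0,0,0]
    - [0,0,0,0]
  fingers: 60

```text
clock: 20.7
tool_pos: [0.6171, -0.2196, 0.016]
orientation: [180.0, 0.0, -90.0]
force: [-0.3, 0.0, -0.6]
opening: 0.06
```

Next, knob_b at about (.430,-.296): delta (−187,−76).

jog_arm:
  commands:
    - [0,0,6,0]
    - [0,0,15,0]
    - [0,0,25,0]
    - [0,0,30,0]
    - [-12,-5,22,0]
    - [-22,-9,6,0]
    - [-30,-12,0,0]
    - [-32,-13,0,0]
    - [-32,-13,0,0]
    - [-26,-10,0,0]

```text
clock: 21.53
tool_pos: [0.4609, -0.282, 0.1206]
orientation: [-180.0, 0.0, -90.0]
force: [0.3, -0.0, 0.6]
opening: 0.0599
```

jog_arm:
  commands:
    - [-18,-8,0,0]
    - [-10,-4,0,0]
    - [-5,-2,0,0]
    - [0,0,0,0]
    - [0,0,0,0]
    - [0,0,0,0]
    - [0,0,0,0]
    - [0,0,0,0]
    - [0,0,0,0]
    - [0,0,0,0]
  fingers: 70

```text
clock: 22.37
tool_pos: [0.4303, -0.2954, 0.1199]
orientation: [180.0, 0.0, -89.9]
force: [0.3, 0.5, -0.5]
opening: 0.0696
```

```bash
python3 w.py w7
```

```text
22.3667 [ 0.4303 -0.2954  0.1199] [179.99   0.   -89.94] 0.06964093448702736 [-12.9  11.9 -26.8   0.  -51.4  13. ] [ 0.3  0.5 -0.5]
```

View pics/w7.png

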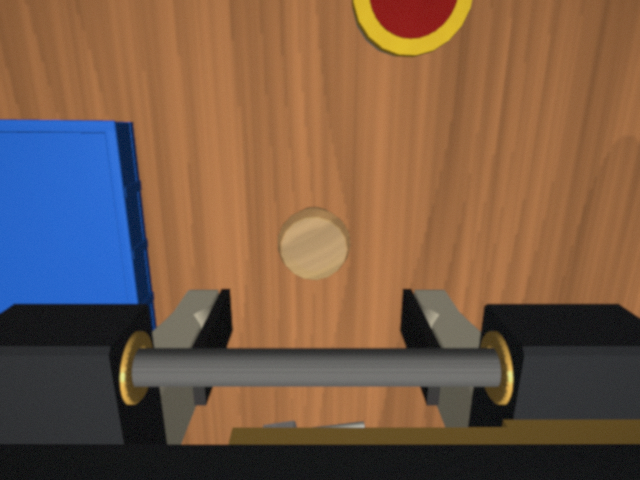

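Knob_b's head is at (313,244), and the wax tin at (412,0) is well clear.

```bash
python3 f.py 313 243 .033 
```

```text
[ 0.4318 -0.2959  0.033 ] delta mm [  1.4  -0.5 -86.9]
```

jog_arm:
  commands:
    - [1,-1,-15,0]
    - [0,0,-20,0]
    - [0,0,-20,0]
    - [0,0,-18,0]
    - [0,0,-15,0]
    - [0,0,-11,0]
    - [0,0,-7,0]
    - [0,0,-3,0]
    - [0,0,0,0]
    - [0,0,0,0]

```text
clock: 23.25
tool_pos: [0.4315, -0.2967, 0.0115]
orientation: [-180.0, -0.0, -90.0]
force: [0.1, 0.1, 0.4]
opening: 0.0698
```

jog_arm:
  commands:
    - [0,0,0,0]
    - [0,0,0,0]
    - [0,0,0,0]
    - [0,0,0,0]
    - [0,0,0,0]
    - [0,0,0,0]
    - [0,0,0,0]
    - [0,0,0,0]
    - [0,0,0,0]
    - [0,0,0,0]
  fingers: 36

```text
clock: 24.08
tool_pos: [0.4313, -0.2966, 0.0114]
orientation: [-180.0, -0.0, -90.0]
force: [-1.6, 0.5, 6.7]
opening: 0.043
```

jog_arm:
  commands:
    - [0,0,10,0]
    - [0,0,22,0]
    - [0,0,26,0]
    - [2,0,24,0]
    - [10,-1,8,0]
    - [18,-1,0,0]
    - [24,-2,0,0]
    - [27,-2,0,0]
    - [27,-2,0,0]
    - [24,-2,0,0]

```text
clock: 24.92
tool_pos: [0.5645, -0.3066, 0.1016]
orientation: [-180.0, -0.0, -90.0]
force: [0.5, -0.3, -0.0]
opening: 0.0424
```

jog_arm:
  commands:
    - [20,-1,0,0]
    - [15,-1,0,0]
    - [10,-1,0,0]
    - [6,-1,0,0]
    - [3,0,0,0]
    - [0,0,0,0]
    - [0,0,0,0]
    - [0,0,0,0]
    - [0,0,0,0]
    - [0,0,0,0]

```text
clock: 25.75
tool_pos: [0.6167, -0.3106, 0.1014]
orientation: [-180.0, 0.0, -90.0]
force: [1.0, 0.1, 0.1]
opening: 0.0427
```

```bash
python3 w.py w8
```

```text
25.75 [ 0.6167 -0.3106  0.1014] [-179.99    0.    -89.98] 0.042746358809633365 [-10.6  27.3  -6.   -0.  -56.7  10.6] [1.  0.1 0.1]
```

View pics/w8.png

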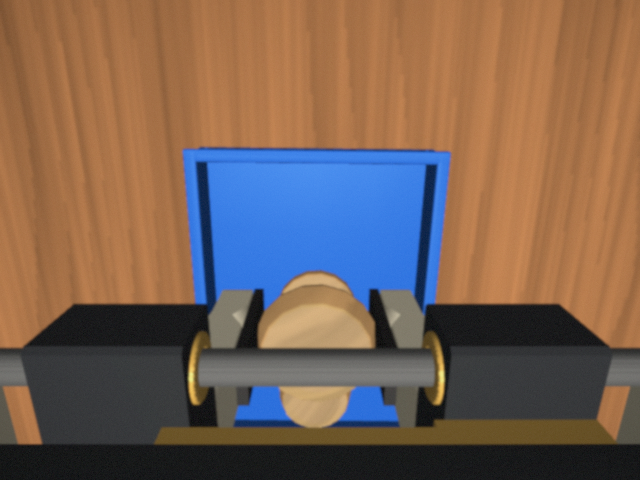

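Knob_b is centred between the tub's side walls, and knob_a stands behind it at (315,405). Lowering to about .0168.

jog_arm:
  commands:
    - [0,0,-10,0]
    - [0,0,-18,0]
    - [0,0,-18,0]
    - [0,0,-15,0]
    - [0,0,-11,0]
    - [0,0,-7,0]
    - [0,0,-4,0]
    - [0,0,-1.5,0]
    - [0,0,0,0]
    - [0,0,0,0]

```text
clock: 26.63
tool_pos: [0.6177, -0.3107, 0.0172]
orientation: [-179.9, -0.0, -90.0]
force: [0.7, 0.6, -1.1]
opening: 0.0428
```

jog_arm:
  commands:
    - [0,0,0,0]
    - [0,0,0,0]
    - [0,0,0,0]
    - [0,0,0,0]
    - [0,0,0,0]
    - [0,0,0,0]
    - [0,0,0,0]
    - [0,0,0,0]
    - [0,0,0,0]
    - [0,0,0,0]
  fingers: 60

```text
clock: 27.47
tool_pos: [0.6171, -0.3106, 0.0165]
orientation: [180.0, 0.0, -90.0]
force: [-1.1, 0.1, 0.3]
opening: 0.0601
```

```bash
python3 - <<'E'
from h import *
s=snapshot('side')
p=ray(s,[(356.7,206.7),(347.5,203.7),(384.7,214)],.012);print(p.round(4)); d=p[1]-p[2];print(np.degrees(np.arctan2(d[1],d[0])))
E
```

```text
[[ 0.4548 -0.1249  0.012 ]
 [ 0.4775 -0.1216  0.012 ]
 [ 0.3895 -0.1399  0.012 ]]
11.767729529056744
```

jog_arm:
  commands:
    - [0,0,6,0]
    - [0,0,15,0]
    - [0,0,25,0]
    - [0,0,30,0]
    - [-8,8,20,7]
    - [-16,16,6,7]
    - [-20,20,0,7]
    - [-20,20,0,7]
    - [-20,20,0,7]
    - [-20,20,0,7]

```text
clock: 28.35
tool_pos: [0.5121, -0.2059, 0.1191]
orientation: [-180.0, -0.0, -47.6]
force: [0.5, 0.2, 1.3]
opening: 0.0601
```

jog_arm:
  commands:
    - [-18,20,0,7]
    - [-16,20,0,7]
    - [-12,20,0,7]
    - [-8,16,0,7]
    - [-4,10,0,7]
    - [0,6,0,7]
    - [0,0,0,7]
    - [0,0,0,7]
    - [0,0,0,0]
    - [0,0,0,0]

```text
clock: 29.18
tool_pos: [0.4552, -0.1145, 0.119]
orientation: [180.0, -0.0, 7.8]
force: [-0.0, 0.0, -0.7]
opening: 0.0602
```

```bash
python3 w.py w9
```

```text
29.1833 [ 0.4552 -0.1145  0.119 ] [ 1.80e+02 -4.00e-02  7.82e+00] 0.060220952343750384 [ 10.    7.  -33.1   0.  -49.8  87.8] [-0.   0.  -0.7]
```

View pics/w9.png

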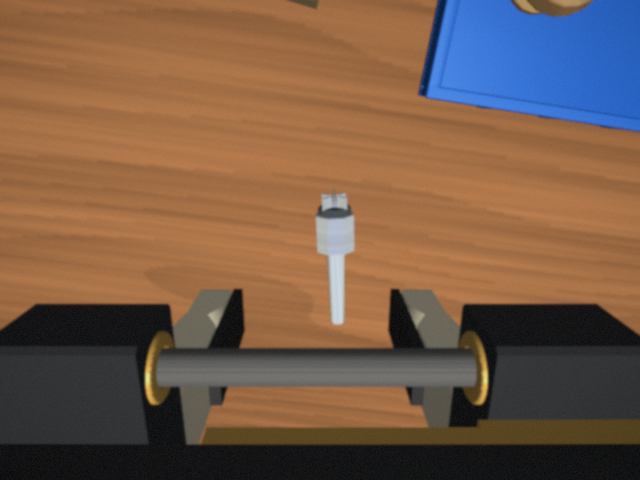

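The collar centre is at (335,234), the shank tip at (338,323) and the spur tip at (333,195).

```bash
python3 f.py 335 233 .016 338 323 .012 333.5 195 .014; python3 - <<'E'
from h import *
import pickle
s,o=pickle.load(open('last.pkl','rb'))
p=ray(s,[(338,323),(333.5,195)],.013,o);d=p[1]-p[0];print(np.degrees(np.arctan2(d[1],d[0])),np.linalg.norm(d))
p=ray(s,[(337.5,321),(335.5,233)],.013,o);d=p[1]-p[0];print(np.degrees(np.arctan2(d[1],d[0])),np.linalg.norm(d))
E
```

```text
[ 0.4575 -0.1272  0.016 ] delta mm [   2.3  -12.6 -103. ]
[ 0.3913 -0.1394  0.012 ] delta mm [ -64.   -24.9 -107. ]
[ 0.4816 -0.1227  0.014 ] delta mm [  26.4   -8.1 -105. ]
10.485600873751363 0.09110178569999867
9.835425230341139 0.06428866633160858
```

jog_arm:
  commands:
    - [1,-8,-15,2.3]
    - [0,-5,-20,0]
    - [0,0,-20,0]
    - [0,0,-20,0]
    - [0,0,-16,0]
    - [0,0,-11,0]
    - [0,0,-7,0]
    - [0,0,-4,0]
    - [0,0,-2,0]
    - [0,0,0,0]

```text
clock: 30.07
tool_pos: [0.4563, -0.1276, 0.0036]
orientation: [180.0, -0.0, 10.3]
force: [-0.6, -0.1, 0.8]
opening: 0.0602
```

jog_arm:
  commands:
    - [0,0,0,0]
    - [0,0,0,0]
    - [0,0,0,0]
    - [0,0,0,0]
    - [0,0,0,0]
    - [0,0,0,0]
    - [0,0,0,0]
    - [0,0,0,0]
    - [0,0,0,0]
    - [0,0,0,0]
  fingers: 16

```text
clock: 30.9
tool_pos: [0.4562, -0.1276, 0.0037]
orientation: [180.0, -0.0, 10.3]
force: [-1.1, 0.5, 4.2]
opening: 0.0238
```

jog_arm:
  commands:
    - [0,0,10,0]
    - [0,0,20,0]
    - [0,0,26,0]
    - [1,2,26,0]
    - [5,12,14,0]
    - [8,20,0,0]
    - [11,28,0,0]
    - [13,33,0,0]
    - [13,33,0,0]
    - [13,33,0,0]

```text
clock: 31.73
tool_pos: [0.52, 0.0348, 0.0993]
orientation: [-180.0, 0.0, 10.3]
force: [1.2, -0.6, -1.9]
opening: 0.0235
```

jog_arm:
  commands:
    - [13,33,0,0]
    - [13,33,0,0]
    - [13,33,0,0]
    - [13,33,0,0]
    - [13,33,0,0]
    - [12,30,0,0]
    - [10,24,0,0]
    - [7,16,0,0]
    - [4,10,0,0]
    - [2,2,0,0]

```text
clock: 32.57
tool_pos: [0.62, 0.2817, 0.0984]
orientation: [180.0, 0.1, 10.4]
force: [-0.6, -0.5, -1.5]
opening: 0.0235
```

```bash
python3 w.py w10; python3 -c "
from h import *
s=snapshot('side');save(s,'side10')"
```

```text
32.5667 [0.62   0.2817 0.0984] [1.7997e+02 7.0000e-02 1.0400e+01] 0.02354464393797024 [ 40.8  26.7  -7.4  -0.  -56.   59.6] [-0.6 -0.5 -1.5]
```

View pics/w10.png

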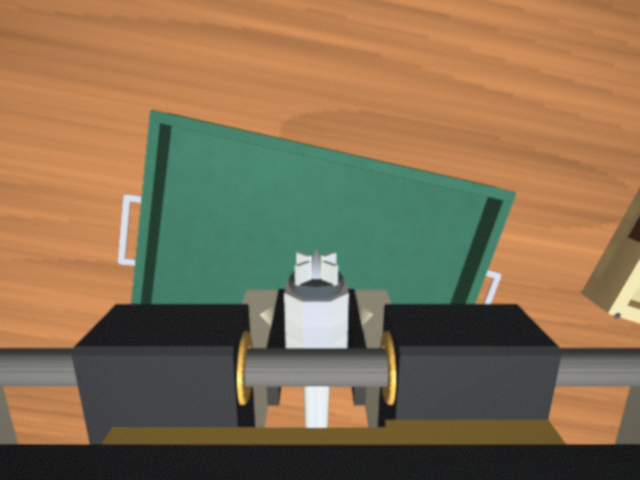

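View pics/side10.png

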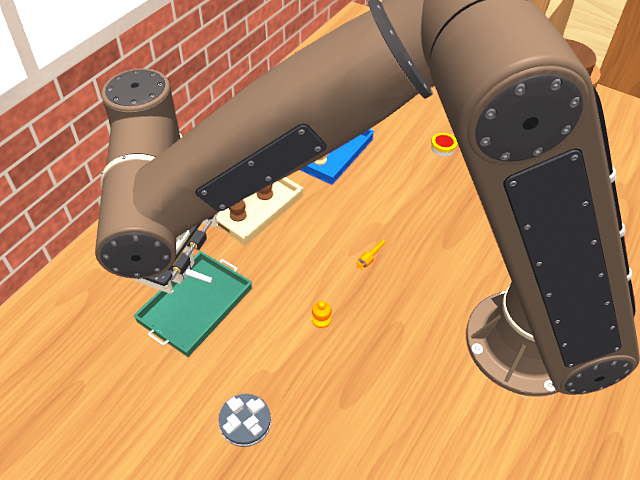

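The drive centre is held level. The tray's far corners are at (151,112) and (515,192).

```bash
python3 f.py 151 112 .025 515 192 .025 135 300 .025
```

```text
[0.6794 0.3796 0.025 ] delta mm [ 59.4  97.9 -73.4]
[0.6729 0.1789 0.025 ] delta mm [  52.9 -102.9  -73.4]
[0.5686 0.3822 0.025 ] delta mm [-51.4 100.5 -73.4]
```

jog_arm:
  commands:
    - [2,0,-12,0]
    - [2,0,-18,0]
    - [0,0,-18,0]
    - [0,0,-16,0]
    - [0,0,-11,0]
    - [0,0,-7,0]
    - [0,0,-4,0]
    - [0,0,-2,0]
    - [0,0,-1.5,0]
    - [0,0,0,0]

```text
clock: 33.5
tool_pos: [0.6244, 0.2806, 0.0105]
orientation: [-180.0, -0.0, 10.3]
force: [-0.4, 1.5, -2.0]
opening: 0.0232
```

jog_arm:
  commands:
    - [0,0,0,0]
    - [0,0,0,0]
    - [0,0,0,0]
    - [0,0,0,0]
    - [0,0,0,0]
    - [0,0,0,0]
    - [0,0,0,0]
    - [0,0,0,0]
    - [0,0,0,0]
    - [0,0,0,0]
  fingers: 44

```text
clock: 34.33
tool_pos: [0.6241, 0.2804, 0.01]
orientation: [180.0, 0.0, 10.3]
force: [-1.0, -0.1, 0.2]
opening: 0.044
```

jog_arm:
  commands:
    - [0,0,5,0]
    - [0,0,12,0]
    - [0,0,20,0]
    - [0,0,30,0]
    - [0,0,30,0]
    - [-10,0,30,0]
    - [-20,0,30,0]
    - [-30,0,20,0]
    - [-30,0,10,0]
    - [-20,0,0,0]

```text
clock: 35.17
tool_pos: [0.5134, 0.281, 0.2017]
orientation: [-179.8, -0.3, 10.4]
force: [-0.7, 0.3, -0.2]
opening: 0.0442
```

```bash
python3 w.py w11; python3 -c "
from h import *
for n in('side','scene'):
  s=snapshot(n);save(s,n+'11')"
```

```text
35.1667 [0.5134 0.281  0.2017] [-179.81   -0.3    10.36] 0.04415163792835436 [ 47.8  13.  -13.3   0.  -63.3  52.5] [-0.7  0.3 -0.2]
```

View pics/w11.png

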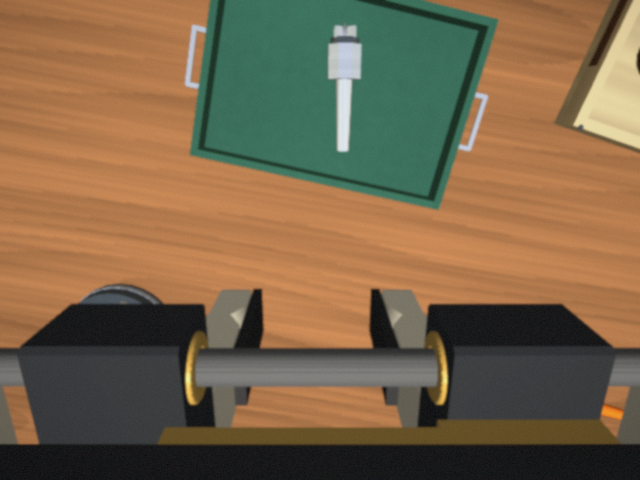

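View pics/side11.png

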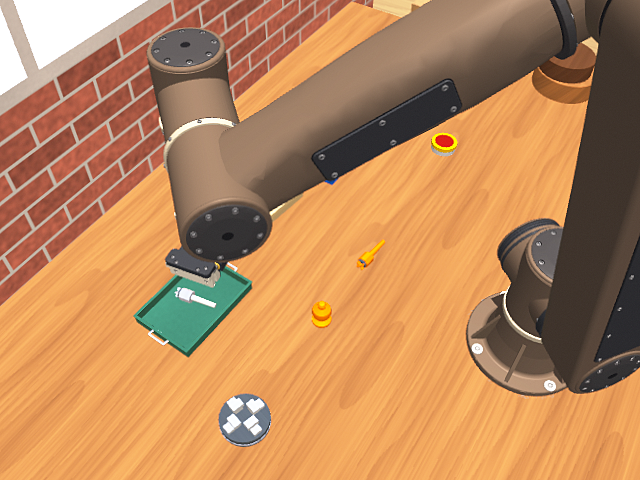

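View pics/scene11.png

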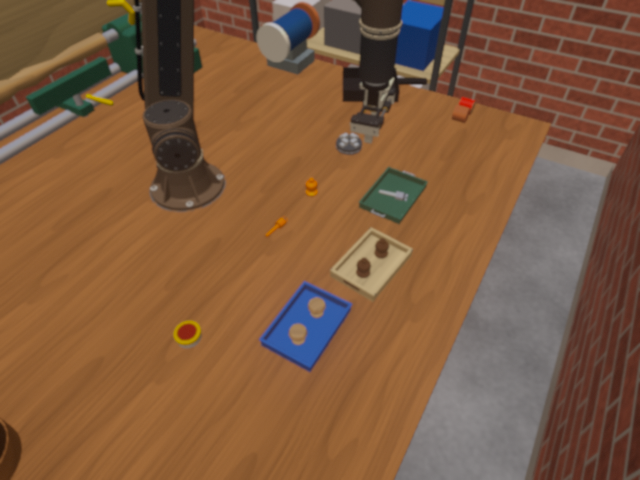

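The scene view shows both knobs in the blue tub at (317,307) and (298,334), and both finials in the wood tray at (382,248) and (363,267). The steel centre lies in the green tray at (394,194). The chuck and tin look unmoved. I'll let the arm settle, then check uprightness close up.

jog_arm:
  commands:
    - [0,0,0,0]
    - [0,0,0,0]
    - [0,0,0,0]
    - [0,0,0,0]
    - [0,0,0,0]
    - [0,0,0,0]
    - [0,0,0,0]
    - [0,0,0,0]
    - [0,0,0,0]
    - [0,0,0,0]

```text
clock: 36.15
tool_pos: [0.5141, 0.2804, 0.1971]
orientation: [180.0, -0.0, 10.3]
force: [-1.0, -0.3, 0.3]
opening: 0.0438
```

```bash
python3 -c "
from h import *
s=snapshot('scene');im=s['image'][:,:,::-1][165:375,255:435]
# expected axis of each piece: foot centre & top, marked
im2=cv2.resize(im,None,fx=2.8,fy=2.8,interpolation=cv2.INTER_CUBIC)
cv2.imwrite('pics/fin.png',im2)
for n,x,y,f,t in (('fA',.675,.038,.008,.068),('fB',.662,-.0486,.008,.068),('kA',.617,-.2196,.005,.051),('kB',.617,-.3106,.005,.051)):
  print(n,((proj(s,[(x,y,f),(x,y,t)])-[255,165])*2.8).round(0).tolist())
"; python3 -c "
import sys;sys.argv=['x'];exec(open('m2.py').read().split('for n,s in S.items()')[0])
" ; python3 - <<'E'
import cv2,numpy as np
a=cv2.imread('pics/scene0.png').astype(int);b=cv2.imread('pics/scene11.png').astype(int)
print(abs(a-b)[310:355,165:210].mean(),abs(a-b)[130:152,335:362].mean())
E
```

```text
fA [[350.0, 248.0], [355.0, 208.0]]
fB [[299.0, 302.0], [303.0, 262.0]]
kA [[171.0, 412.0], [170.0, 383.0]]
kB [[118.0, 488.0], [115.0, 460.0]]
0.8432921810699588 2.134118967452301
```

View pics/fin.png

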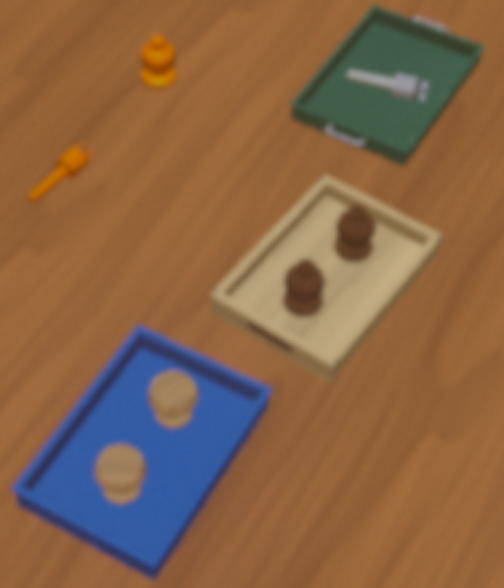

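All four turned pieces stand upright where the projections put them, and the steel centre lies flat. Handing in.

```bash
python3 -c "
from plant import close_job
print(close_job())"
```

```text
the job is handed in; nothing more can be done
None
```

I placed all five pieces in their containers and handed the job in at about 36 s of the 128 s allowed; no verdict is reported.

- **Knobs:** both stand upright in the blue tub, about 91 mm apart between centres.
- **Finials:** both walnut finials stand upright in the plywood tray, about 87 mm apart.
- **Drive centre:** the steel one lies flat on the green tray's floor, near its middle. I released it about 2 mm higher than I had planned, but the later views show it lying flat.
- **Robot:** the gripper was open and well clear, with TCP height about 0.197 m.

The distances come from the gripper's position at release. Uprightness comes from the final scene picture, where each piece matched its projected axis. The calibration is good to about 2 mm.

I compared the wax tin and chuck by image difference rather than measuring their positions. The tin's patch was nearly unchanged and the chuck's changed slightly. I put that down to the arm hanging near it, since I never steered near it at bench level. No check failed. The early two-camera height estimates were off by about 1 cm from what I assumed, so I refined every grasp with the wrist camera.

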